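Swing the coaster arm one hole towards the key safe

TASK

The arm that carries the beech coaster is pinned in the middle one of the three holes of its swivel bracket. Pull its spring plunger up, swing the arm round to the next hole on the side where the key safe lies, so the coaster waits there for the keys, and let the plunger snap fully home in that hole. Do not shift the key safe or the glass votive holder.

Things in the scene. Friction and masses are not known exactly. Their poses are not given: they have to be found in the camera images.
- bracket: Fixed swivel bracket: 190 x 210 x 12 mm plywood board, round grey plate 200 mm across on it, top at 37 mm. Origin on the table, under the pivot bolt; z up. Three holes 80 mm from the pivot: the middle one towards -x of the bracket (roughly towards the robot), the others 0.65 rad (52 mm of arc) to its +y and -y. Their 23 mm countersinks draw in a pin let go within 8 mm of centre.
- coaster_arm (a joint): Angle (rad) of the flat steel arm (30 mm wide, top at 46 mm) about the vertical pivot; a beech coaster 90 mm across sits at its end, 200 mm from the pivot. 0: middle hole, arm along the bracket's -x; positive swings the coaster to the bracket's +y. Holes at -0.65, 0, +0.65; stops at -0.76 and +0.76. Turns easily; 0.02 rad of play when pinned.
- plunger_knob (a point): Centre of the black upright knob, 24 mm across, 28 mm tall, on the arm 80 mm from the pivot; it turns with the arm. 80 mm above the table when the pin is home (barrel below it: 20 mm across, top at 58 mm). Pulled straight up it frees the pin after 12 mm, stop at 18 mm; spring 6 N at home, 10 N at the stop. Let go over bare plate it stays 12 mm up, over a hole it snaps home.
- key_safe: Black plastic key safe lying on its back, 115 x 75 mm, 45 mm high, hatch and grey press button on top; loose. Origin: centre of its underside. It lies on one side of the arm, about 260 mm along the bracket's +y or -y; the votive holder stands on the other side.
- votive: Clear glass votive holder, an open cup 68 mm across and 65 mm high, loose, standing on the other side of the arm from the key safe. Origin: centre of its underside.

How it is judged:
On the way:
1. the plunger is pulled up clear of the plate while the arm is still at the middle hole (z of plunger_knob in the frame of bracket above 0.0895 m and value of joint coaster_arm between -0.15 and 0.15 rad), for 0.05 s.
At the end, for the whole second after the job is handed in: The arm is at rest in the next hole on the key safe's side (within 0.07 rad of 0.65 rad from the middle hole) and the plunger is down, its knob within 3 mm of its home height (z of plunger_knob in the frame of bracket below 0.083 m and velocity of joint coaster_arm between -0.1 and 0.1 rad/s and ((y of key_safe in the frame of bracket above 0 m and value of joint coaster_arm between 0.58 and 0.72 rad) or (y of key_safe in the frame of bracket below 0 m and value of joint coaster_arm between -0.72 and -0.58 rad))); the robot touches nothing.
It fails at once if the key safe is shifted by more than 30 mm (distance of key_safe from where it was at the start of the episode above 0.03 m).
It fails at once if the votive holder is shifted by more than 30 mm or tipped (distance of votive from where it was at the start of the episode above 0.03 m or angle between votive's own z axis and vertical above 0.35 rad).
It also fails if it takes over 32 s, if anything falls off the work surface, if the arm or the gripper's body presses on something with over 40 N, if the wrist force passes 120 N, or if a joint passes its speed limit or range.

ROBOT

A 6-joint arm with a two-finger parallel gripper is mounted at the origin on the work surface. World frame = base frame: x ahead of the robot, y to its left, z up, the work surface at z = 0. Lengths are in m, angles in rad, forces in N, time in s.
With the tool pointing down it reaches from about 0.3 to 0.825 m from the base axis. Payload 5.4 kg.
Tool frame: the origin (TCP) lies at the very end of the fingers, on their centre line; the grasp point (between the pads) lies 19 mm behind it; z points along the fingers, y is the line along which they close (so a half turn about z gives the same grasp; the last joint's range is limited). The gripper opens to 92 mm and grips with 3 to 60 N. Pads are 20 mm wide; open, the fingers measure 128 mm over their backs; the gripper's body (75 mm by 189 mm) begins 69 mm behind the grasp point.
Start: joints at [-1.489, 0.158, 1.597, -0, 1.386, -0.21], TCP at [0.165, -0.551, 0.215] pointing down, gripper open.
Joint ranges: [-2.91, 2.91], [-0.94, 2.29], [0.18, 2.7], [-1.29, 4.43], [0.17, 2.64], [-3, 3]. Speed limits (rad/s): [2.57, 2.57, 3.14, 3.14, 3.14, 3.14].

INTERFACE

Orientations are given as a rotation vector (axis times angle).
In Python, from workcell import bot gives the robot as it stands. Calls block until the motion is done:
- bot.goto(position, orientation): joint-space move of the TCP to a pose.
- bot.line_to(position, rot=None, max_speed=0.15): straight line of the TCP; rot=None keeps the orientation; max_speed is the mean speed in m/s.
- bot.set_joints(angles): joint-space move.
- bot.set_gripper(opening, newtons=None): opening from 0.0 (shut) to 1.0 (fully open); newtons is the grip in N (None keeps the last); returns when the fingers have stopped.
- bot.hold(seconds).
- bot.inverse_kinematics(position, orientation): joint angles nearest the present ones, or None.
- bot.read_camera(name): name is "scene" or "top"; returns a dict with "pixels" (420x560x3 uint8, blue, green, red), "fx", "fy", "cx", "cy" (pixels), "k1" (the pictures are not rectified: a ray, as slopes to the right and down, at radius r is drawn at 1 + k1 r^2 times it, then the intrinsics apply), "R" (3x3) and "t" (3): a world point X has camera coordinates R X + t. Camera axes: x right, y down, z forward; pixel columns grow to the right and rows downward; lengths in m; the calibration is good to about 2 mm. A picture is of the moment at which its call begins. There is no depth.
A pose or a line that the arm cannot do raises bot.MotionError and nothing moves.
- bot.job_done(): hands the job in; it is judged then, once.
Readings, each from a call of its own:
- bot.current_clock(): time.
- bot.current_joints(): joint angles.
- bot.current_joint_vel(): joint speeds.
- bot.current_effort(): joint torques, N m.
- bot.current_ee_pos(): TCP position.
- bot.current_tool_rot(): TCP orientation.
- bot.current_contact_force(): force on the tool from outside, world axes, zero at the start.
- bot.current_ft_torque(): the same for the moment, N m.
- bot.current_opening(): opening from 0.0 (shut) to 1.0 (fully open).
- bot.current_grip_force(): force on a finger pad.
Only numpy, scipy, OpenCV 4.12 (cv2) and the standard library are available. Lean on these libraries where they do the work, as an engineer would, in place of code of your own. Each camera call takes 0.05 s, during which the arm holds its last target. There are 200 camera calls.

## Working session

There is one attempt and no reset: what is moved stays moved. The work goes in short steps, each a Python script; the robot and the scene stay as the last script left them, time stands still between calls to the robot, and variables do not carry over. Pictures are saved under pics/ and viewed, at most 10 in all, crops included, and the job is handed in when it is done.

```bash
mkdir -p pics; cat > h.py <<'E'
from workcell import bot
import numpy as np, cv2
def ray(c,u,v):
    K=np.array([[c["fx"],0,c["cx"]],[0,c["fy"],c["cy"]],[0,0,1]],float)
    d=np.array([(u-c["cx"])/c["fx"],(v-c["cy"])/c["fy"]]); s=d.copy()
    for _ in range(20): s=d/(1+c["k1"]*(s@s))
    R=np.array(c["R"]);t=np.array(c["t"])
    return -R.T@t, R.T@np.array([s[0],s[1],1])
def on_z(c,u,v,z):
    o,d=ray(c,u,v); return o+d*(z-o[2])/d[2]
def proj(c,X):
    p=np.array(c["R"])@np.array(X)+np.array(c["t"]); s=p[:2]/p[2]; s=s*(1+c["k1"]*(s@s))
    return np.array([c["fx"]*s[0]+c["cx"],c["fy"]*s[1]+c["cy"]])
E
python3 - <<'E'
from h import *
import pickle
for n in("scene","top"):
    c=bot.read_camera(n); cv2.imwrite(f"pics/{n}0.png",c["pixels"]); pickle.dump(c,open(n+".pkl","wb"))
    print(n,c["fx"],c["k1"],-np.array(c["R"]).T@np.array(c["t"]))
E
```

```text
scene 538.2030747937986 -0.11438723204591118 [ 1.20918655 -0.10473894  0.98354761]
top 380.01563517356334 0.017535005859906246 [0.43311023 0.01579776 1.00410963]
```

View pics/top0.png

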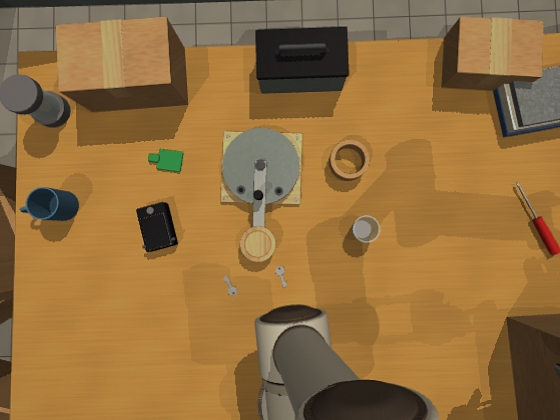

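View pics/scene0.png

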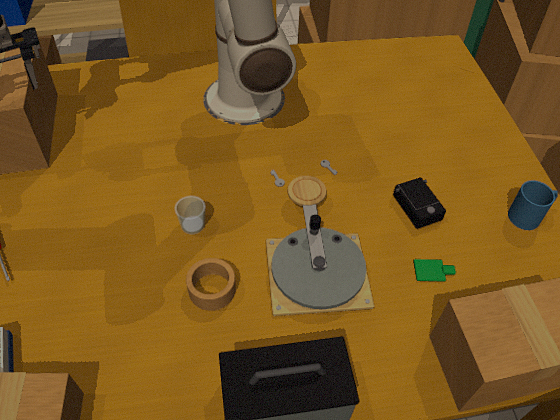

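The top view shows the plate at (261,166), the knob at (258,195), the coaster at (257,244), the key safe at (157,226) and the glass at (366,229). The scene view shows the knob at (315,222), the pivot bolt at (319,262) and the coaster at (307,191). The key safe is on the robot's left, which should be +y. Next I measure.

```bash
python3 - <<'E'
from h import *
import pickle
C={n:pickle.load(open(n+".pkl","rb")) for n in("scene","top")}
def blob(n,box,f):
    im=C[n]["pixels"];x0,y0,x1,y1=box; m=f(im[y0:y1,x0:x1].astype(int)).astype(np.uint8)
    k,l,s,ce=cv2.connectedComponentsWithStats(m); i=1+np.argmax(s[1:,4]); 
    return ce[i]+[x0,y0], s[i]+[x0,y0,0,0,0]
dark=lambda a:a.max(2)<55
grey=lambda a:(a.max(2)-a.min(2)<30)&(a.max(2)>85)
c=C["top"]
p,s=blob("top",(215,120,310,215),grey); print("plate",p,s,on_z(c,*(s[:2]+s[2:4]/2),.037), "w",on_z(c,s[0],p[1],.037)-on_z(c,s[0]+s[2],p[1],.037))
k,ks=blob("top",(248,185,270,205),dark); print("knob top",k,ks,on_z(c,*k,.09))
k2,ks2=blob("scene",(300,208,330,236),dark); print("knob scene",k2,ks2)
o1,d1=ray(c,*k);o2,d2=ray(C["scene"],*k2)
a=np.linalg.lstsq(np.c_[d1,-d2],o2-o1,rcond=None)[0];print("tri",o1+a[0]*d1,o2+a[1]*d2)
print("bolt",on_z(c,261,163,.05),on_z(C["scene"],319,262,.05))
print("coaster",on_z(c,257,244,.055),on_z(C["scene"],307,191,.055))
print("safe",on_z(c,157,226,.04),on_z(C["scene"],419,200,.04)); print("glass",on_z(c,366,229,.04),on_z(C["scene"],191,215,.04))
big=cv2.hconcat([cv2.resize(c["pixels"][120:270,200:320],None,fx=3.3,fy=3.3,interpolation=2),cv2.resize(C["scene"]["pixels"][160:310,255:375],None,fx=3.3,fy=3.3,interpolation=2)])
cv2.imwrite("pics/crop.png",big)
E
```

```text
plate [260.39393263 166.0934642 ] [ 222  128   77   87 4483] [0.59334998 0.08939788 0.037     ] w [0.00585565 0.19808798 0.        ]
knob top [257.94520548 194.89041096] [254 190   9  10  73] [0.52769227 0.0928562  0.09      ]
knob scene [314.66091954 223.51724138] [310 215  11  20 174]
tri [0.5293121  0.09417591 0.07434483] [0.52980547 0.09722028 0.07465252]
bolt [0.61291875 0.086637   0.05      ] [0.61191771 0.09209194 0.05      ]
coaster [0.40862616 0.10089218 0.055     ] [0.42025545 0.10244824 0.055     ]
safe [0.46081073 0.35533636 0.04      ] [0.46964593 0.35980097 0.04      ]
glass [ 0.43851756 -0.17394607  0.04      ] [ 0.44236872 -0.16516239  0.04      ]
```

View pics/crop.png

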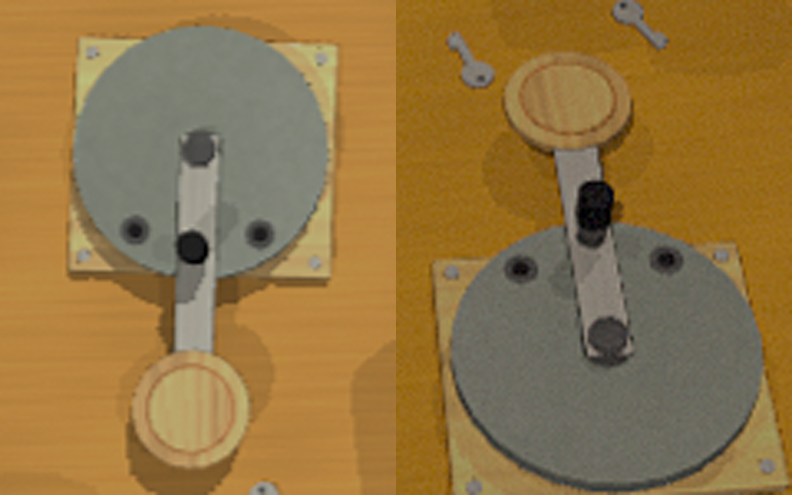

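```bash
cat >> h.py <<'E'
from scipy.spatial.transform import Rotation as Ro
def rot(yaw,flip=1):  # tool down, finger line along tangential dir for radial direction angle yaw
    y=flip*np.array([-np.sin(yaw),np.cos(yaw),0]); z=np.array([0,0,-1.])
    return Ro.from_matrix(np.c_[np.cross(y,z),y,z]).as_rotvec()
E
python3 - <<'E'
from h import *
import pickle
C={n:pickle.load(open(n+".pkl","rb")) for n in("scene","top")}
c=C["top"];s=C["scene"]
P=lambda u,v:(200+u/3.3-.35,120+v/3.3-.35)
S=lambda u,v:(255+(u-396)/3.3-.35,160+v/3.3-.35)
A=dict(plate=on_z(c,*P(200,151),.037),bolt=on_z(c,*P(200,148),.05),knob=on_z(c,*P(192,247),.094),hl=on_z(c,*P(135,231),.037),hr=on_z(c,*P(260,234),.037),coast=on_z(c,*P(191,408),.055))
B=dict(plate=on_z(s,*S(606,357),.037),hl=on_z(s,*S(666,260),.037),hr=on_z(s,*S(521,269),.037),knobtop=on_z(s,*S(597,191),.094),coast=on_z(s,*S(568,98),.055))
for D in(A,B):
    for k,v in D.items(): print(k,v.round(4), "r %.4f yaw %.3f"%(np.hypot(*(v-D["plate"])[:2]),np.arctan2(*(D["plate"]-v)[1::-1])))
k=A["knob"];v=k-A["plate"]
for f in(1,-1):
  for d in(0,-.65): print(f,d,bot.inverse_kinematics([k[0],k[1],.1],rot(np.arctan2(-v[1],-v[0])+d,f)))
E
```

```text
plate [0.6092 0.0897 0.037 ] r 0.0000 yaw 0.000
bolt [0.6091 0.0886 0.05  ] r 0.0010 yaw 1.535
knob [0.5282 0.0928 0.094 ] r 0.0810 yaw -0.038
hl [0.5479 0.1416 0.037 ] r 0.0803 yaw -0.703
hr [0.5428 0.0446 0.037 ] r 0.0802 yaw 0.596
coast [0.4104 0.0995 0.055 ] r 0.1991 yaw -0.050
plate [0.6177 0.0905 0.037 ] r 0.0000 yaw 0.000
hl [0.5486 0.1449 0.037 ] r 0.0880 yaw -0.667
hr [0.5425 0.0486 0.037 ] r 0.0861 yaw 0.508
knobtop [0.5289 0.0979 0.094 ] r 0.0892 yaw -0.084
coast [0.4152 0.1029 0.055 ] r 0.2029 yaw -0.061
1 0 [-5.16147807e-02  1.78295541e-01  1.81310278e+00 -4.44089210e-16
  1.15019434e+00 -1.58401102e+00]
1 -0.65 [-5.16147807e-02  1.78295541e-01  1.81310278e+00 -4.44089210e-16
  1.15019434e+00 -9.34011016e-01]
-1 0 [-5.16147807e-02  1.78295541e-01  1.81310278e+00 -8.88178420e-16
  1.15019434e+00  1.55758164e+00]
-1 -0.65 [-5.16147807e-02  1.78295541e-01  1.81310278e+00 -8.88178420e-16
  1.15019434e+00  2.20758164e+00]
```

```bash
python3 - <<'E'
from h import *
k=np.array([.5288,.0945]); y=-.045
bot.goto([*k,.2],rot(y)); bot.line_to([*k,.064],max_speed=.12)
print("pre",bot.current_contact_force())
bot.set_gripper(0.0,8)
print(bot.current_opening()*92,bot.current_grip_force(),bot.current_contact_force(),bot.current_ee_pos(),bot.current_clock())
for n in("scene","top"):
    c=bot.read_camera(n); cv2.imwrite(f"pics/{n}1.png",c["pixels"])
a=cv2.imread("pics/scene1.png")[160:310,255:375];b=cv2.imread("pics/top1.png")[120:270,200:320]
cv2.imwrite("pics/crop1.png",cv2.resize(cv2.hconcat([b,a]),None,fx=3.3,fy=3.3))
E
```

```text
pre [-1.00163416 -0.33406488  0.34560918]
24.002626578549307 8.000051931885537 [-0.09743854  2.16598874 -0.11142549] [0.52867957 0.09492746 0.06395485] 5.0333
```

View pics/crop1.png

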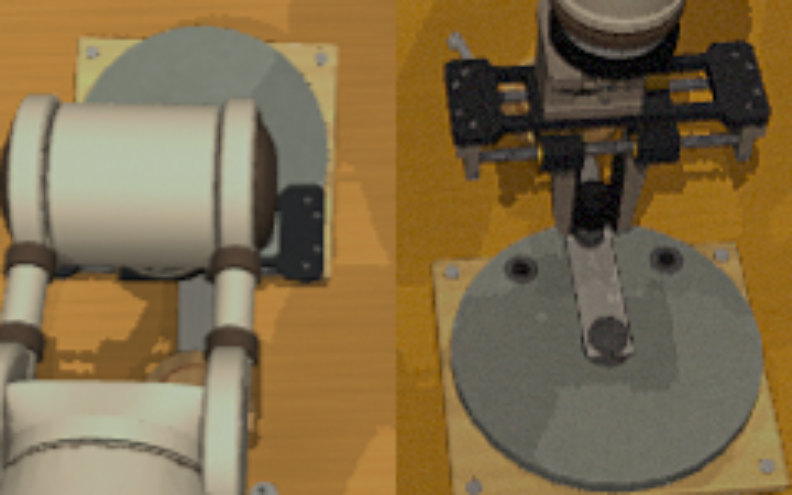

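The knob is gripped: the opening reads 24.0 mm, and the scene crop shows the pads either side of the knob at (595,205). Now I lift and swing.

```bash
python3 - <<'E'
from h import *
bot.set_gripper(0.0,40)
p=np.array(bot.current_ee_pos()); piv=np.array([.609,.0905]); v=p[:2]-piv; r=np.hypot(*v); y0=np.arctan2(-v[1],-v[0]); print(r,y0)
f=lambda m:print(m,np.round(bot.current_contact_force(),2),np.round(bot.current_ee_pos(),4),bot.current_clock())
z=p[2]+.0155
bot.line_to([p[0],p[1],z],max_speed=.05); bot.hold(.2); f("up")
for d in np.linspace(0,.65,6)[1:]:
    y=y0-d; q=piv-r*np.array([np.cos(y),np.sin(y)])
    bot.line_to([*q,z],rot(-.045-d),max_speed=.08); f("%.2f"%d)
bot.line_to([*q,z-.006],max_speed=.05); f("down6")
bot.line_to([*q,p[2]+.001],max_speed=.05); f("down")
print(bot.current_opening()*92)
E
```

```text
0.08045103472694844 -0.0540530632781318
up [ 5.21 -0.1  -9.84] [0.5286 0.0946 0.079 ] 6.0083
0.13 [  3.62  -0.93 -10.53] [0.5297 0.1051 0.0791] 6.2917
0.26 [ 3.53 -1.06 -9.66] [0.5321 0.1151 0.0791] 6.575
0.39 [  2.67  -0.37 -10.58] [0.5357 0.1246 0.079 ] 6.8583
0.52 [ 0.89 -0.44 -9.06] [0.5405 0.1338 0.0789] 7.1417
0.65 [ 0.65  0.28 -9.99] [0.5466 0.1422 0.0789] 7.425
down6 [-1.52  1.16 -7.24] [0.5468 0.1424 0.0729] 7.6917
down [-3.21  1.45 -5.2 ] [0.5471 0.1427 0.0648] 8.0083
22.90473651852021
```

```bash
python3 - <<'E'
from h import *
bot.set_gripper(0.6); bot.hold(.3)
p=bot.current_ee_pos(); bot.line_to([p[0],p[1],.2]); bot.line_to([.4,-.1,.25],max_speed=.25); bot.goto([.165,-.551,.25],rot(0))
print(bot.current_clock(),bot.current_ee_pos())
C={}
for n in("scene","top"):
    C[n]=c=bot.read_camera(n); cv2.imwrite(f"pics/{n}2.png",c["pixels"])
for y in(.08,.092):
  k=np.array([.609-.0803*np.cos(.703),.0905+.0803*np.sin(.703),y]); print(y,[proj(C[n],k) for n in C])
for n,b in(("top",(225,175,260,210)),("scene",(325,205,365,260))):
  im=C[n]["pixels"][b[1]:b[3],b[0]:b[2]].max(2)<55
  k,l,s,ce=cv2.connectedComponentsWithStats(im.astype(np.uint8)); i=1+np.argmax(s[1:,4]); print(n,ce[i]+b[:2],s[i])
a=C["scene"]["pixels"][160:310,255:375];b=C["top"]["pixels"][120:270,200:320]
cv2.imwrite("pics/crop2.png",cv2.resize(cv2.hconcat([b,a]),None,fx=3.3,fy=3.3))
E
```

```text
Traceback (most recent call last):
workcell.MotionError: the arm cannot take that pose within its joint ranges
```

```bash
python3 - <<'E'
from h import *
print(bot.current_clock(),bot.current_ee_pos(),bot.current_opening(),bot.current_joints())
if bot.current_ee_pos()[2]>.18: bot.set_joints([-1.489, 0.158, 1.597, 0, 1.386, -0.21])
C={}
for n in("scene","top"):
    C[n]=c=bot.read_camera(n); cv2.imwrite(f"pics/{n}2.png",c["pixels"])
for y in(.08,.092):
  k=np.array([.609-.0803*np.cos(.703),.0905+.0803*np.sin(.703),y]); print(y,[proj(C[n],k) for n in C])
for n,b in(("top",(225,175,260,210)),("scene",(325,205,365,260))):
  im=C[n]["pixels"][b[1]:b[3],b[0]:b[2]].max(2)<55
  k,l,s,ce=cv2.connectedComponentsWithStats(im.astype(np.uint8)); i=1+np.argmax(s[1:,4]); print(n,ce[i]+b[:2],s[i])
a=C["scene"]["pixels"][160:310,255:375];b=C["top"]["pixels"][120:270,200:320]
cv2.imwrite("pics/crop2.png",cv2.resize(cv2.hconcat([b,a]),None,fx=3.3,fy=3.3))
E
```

```text
11.2917 [ 0.40005591 -0.09937938  0.24963471] 0.599377812414481 [-5.38889394e-01 -3.11620868e-01  1.97091312e+00  3.32501595e-04
  1.48300910e+00 -1.41532270e+00]
0.08 [array([337.36849157, 226.29564268]), array([237.90557513, 187.73569594])]
0.092 [array([337.97305453, 222.83269537]), array([237.2149472 , 187.14345626])]
top [238.7125 187.8625] [ 9  8 10 10 80]
scene [337.85393258 228.03370787] [  8  14  12  20 178]
```

View pics/crop2.png

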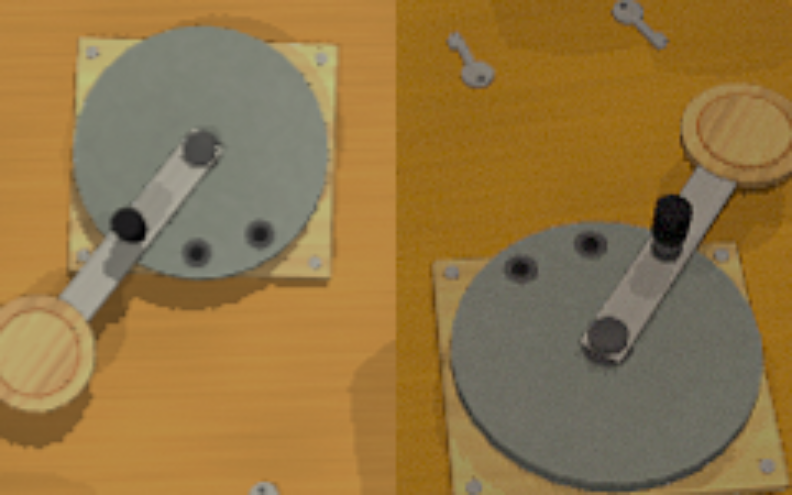

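The crop shows the arm at the left hole, with the knob at (127,224) in the top half. In the scene image the knob is at row 228.0. A home knob should be at 226.3 and one left 12 mm up at 222.8, so it is home. I hand in now.

```bash
python3 -c "
from workcell import bot
print(bot.current_clock(),bot.job_done())"
```

```text
the job is handed in; nothing more can be done
13.2417 None
```

I swung the coaster arm to the hole on the key safe's side (+y). The camera check shows the plunger home in it, and I handed the job in at 13.2 s; no verdict was shown.

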